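Set the knock-down targets for the next round

ROBOT

A 7-joint arm with a two-finger parallel gripper is mounted at the origin on the work surface. World frame = base frame: x ahead of the robot, y to its left, z up, the work surface at z = 0. Lengths are in m, angles in rad, forces in N, time in s.
With the tool pointing down it reaches from about 0.425 to 0.925 m from the base axis. Payload 6.8 kg.
Tool frame: the origin (TCP) lies at the very end of the fingers, on their centre line; the grasp point (between the pads) lies 19 mm behind it; z points along the fingers, y is the line along which they close (so a half turn about z gives the same grasp; the last joint's range is limited). The gripper opens to 88 mm and grips with 3 to 60 N. Pads are 20 mm wide; open, the fingers measure 115 mm over their backs; the gripper's body (75 mm by 178 mm) begins 61 mm behind the grasp point.
Start: joints at [1.22, 0.477, 0.022, 1.555, -0.011, 1.109, -0.083], TCP at [0.162, -0.655, 0.223] pointing down, gripper open.
Joint ranges: [-2.96, 2.96], [-0.34, 2.1], [-1.41, 1.46], [0.24, 2.44], [-1.37, 4.51], [0.17, 1.92], [-2.96, 2.96]. Speed limits (rad/s): [2.39, 2.39, 3.14, 3.14, 3.14, 3.14, 3.14].

INTERFACE

Orientations are given as [roll, pitch, yaw] about the fixed x, y, z axes, in that order (R = Rz(yaw) Ry(pitch) Rx(roll)).
In Python, from workcell import r gives the robot as it stands.
- The arm moves only by the shell command python3 -m inch 'ROWS' [FORCE]. ROWS is JSON, a list of rows, each a list of 7 numbers: the opening, from 0 (shut) to 1 (fully open), then the shift along the tool's x, y, z each as a share of 400 mm, from -1 to 1, then the turn, a rotation vector about the tool's x, y, z each as a share of 45 degrees, from -1 to 1. In form: [[jaw, x, y, z, rx, ry, rz], ...]. A call has 1 to 5 rows; each row shifts and turns the commanded pose from where the row before left it, along the tool's axes as they then stand; what a row does not reach is not made up. A row lasts 1/8 s, in which the tool goes at most 62.5 mm and 10.7 degrees, less where a joint would pass 70% of its speed; a pose out of reach is approached as far as the arm can. A call with a number of a shift or a turn outside -1 to 1 is refused whole. A call with a gripper value outside its range is refused whole. The fingers move at their own pace and stop on an object; FORCE is the grip in N (left out, the last holds). Time passes only in rows, so rows that do not move let the fingers close. It gives the time, the measured TCP pose, the force, the opening and the grip force at its end, in the units of the state.
- r.state(): the state, without advancing time (a new reading comes with each control period).
- r.read_camera(name): name is "side" or "top" or "wrist"; returns a dict with "pixels" (480x640x3 uint8, red, green, blue), "range_z" (480x640 float32, m along the optical axis (not along the pixel's ray), 0 where there is no reading), "fx", "fy", "cx", "cy" (pixels), "camera_from_world" (4x4, takes a point from world to camera coordinates). Camera axes: x right, y up, looking along -z (the intrinsics and any distortion apply to the point x, -y, -z); pixel columns grow to the right and rows downward; lengths in m; the calibration is good to about 2 mm. A picture is of the moment at which its call begins.
- r.sign_off(): hands the job in; it is judged then, once.
Trained networks look in the newest picture that a camera, given by its name, has taken for a name from the list of things; names that differ only in an ending like _2 or _b are one class to them, and where a whole thing is asked for, a point or a joint stands for the part that bears it (a point fixed in the world has none). Each returns a list of dicts, best first, with "confidence" (0 to 1); they miss things now and then, are a little off and sometimes report something else, mostly with a low value. They report only what shows in the picture. A call takes as long as a camera call. They do not tell look-alikes from the thing itself.
- r.look_for(camera, target): "bbox" ([left, top, right, bottom] in pixels, round what is visible of it).
- r.trace(camera, target): "region" (480x640 bool, what is visible of it) and "bbox" ([left, top, right, bottom] in pixels, round what is visible of it).
The state is a dict: "clock": time; "joints": joint angles; "dq": joint speeds; "joint_torque": joint torques, N m; "tcp_pos": TCP position; "tcp_rot": TCP orientation; "ft_force": force on the tool from outside, world axes, zero at the start; "moment": the same for the moment, N m; "finger_gap": finger opening in m; "grasp_force": force on a finger pad.
Only numpy, scipy, OpenCV 4.12 (cv2) and the standard library are available. Lean on these libraries where they do the work, as an engineer would, in place of code of your own. Each camera call takes 0.05 s, during which the arm holds its last target. There are 200 camera calls.

TASK

Set the three knock-down targets for the next round, only by pushing them gently with the fingertips: push the fallen round disc back up until it stands fully upright against its stop, and push the crown over toward the robot until it is down as far as its hinge goes. The bottle-shaped target stays standing. Do not pinch or lift anything, and leave the stands and everything else on the table where they are.

Things in the scene. Friction and masses are not known exactly. Their poses are not given: they have to be found in the camera images.
- disc_stand: loose stand of the disc target (about 0.9 kg): wooden base 125 x 100 x 16 mm (x from -75 to +50 mm) with two steel cheeks up to 43 mm high, 68 mm apart. Origin on the underside, straight below the hinge. The hinge pin runs along the stand's y axis, 30 mm above the origin. +x is the players' side (away from the robot, yaw within 0.4 rad)
- crown_stand: loose stand of the crown target (about 0.9 kg): wooden base 125 x 100 x 16 mm (x from -75 to +50 mm) with two steel cheeks up to 43 mm high, 68 mm apart. Origin on the underside, straight below the hinge. The hinge pin runs along the stand's y axis, 30 mm above the origin. +x is the players' side (away from the robot, yaw within 0.4 rad)
- bottle_stand: loose stand of the bottle target (about 0.9 kg): wooden base 125 x 100 x 16 mm (x from -75 to +50 mm) with two steel cheeks up to 43 mm high, 68 mm apart. Origin on the underside, straight below the hinge. The hinge pin runs along the stand's y axis, 30 mm above the origin. +x is the players' side (away from the robot, yaw within 0.4 rad)
- disc (a joint): hinge of the disc target: 0 = standing upright against its stop, grows as the target swings down toward the stand's -x (the robot's side), 1.1 rad = fully down on its stop (it then slopes, its top still well above the table). The hinge is stiff (about 0.09 N m): the target stays wherever it is left and must be pushed the whole way
- crown (a joint): hinge of the crown target: 0 = standing upright against its stop, grows as the target swings down toward the stand's -x (the robot's side), 1.1 rad = fully down on its stop (it then slopes, its top still well above the table). The hinge is stiff (about 0.09 N m): the target stays wherever it is left and must be pushed the whole way
- bottle (a joint): hinge of the bottle target: 0 = standing upright against its stop, grows as the target swings down toward the stand's -x (the robot's side), 1.1 rad = fully down on its stop (it then slopes, its top still well above the table). The hinge is stiff (about 0.09 N m): the target stays wherever it is left and must be pushed the whole way
- disc_top (a point): highest rim point of the disc target (when upright), mid-thickness: a plywood disc 104 mm across, 10 mm thick, top 125 mm from the hinge; z runs up the target from the hinge, x is its front normal
- crown_top (a point): tip of the middle point of the crown target, mid-thickness: a plywood crown with three points, 86 mm wide, 10 mm thick, solid across its middle up to 100 mm from the hinge, tip 110 mm from the hinge; axes as for the disc
- bottle_top (a point): top of the bottle-shaped target, mid-thickness: plywood bottle outline 60 mm wide with a 24 to 30 mm wide neck, 10 mm thick, top 140 mm from the hinge
- chalk_a: cue chalk cube, 24 x 24 x 22 mm, loose bystander; origin at its underside
- chalk_b: second cue chalk cube, 24 x 24 x 22 mm, loose bystander; origin at its underside
- toss_ring: wooden toss ring lying flat, 90 mm across, 14 mm high, loose bystander; origin at the underside's centre
- can: drinks can, 62 mm across, 115 mm high, loose bystander; origin at its underside
- mug: white mug, 76 mm across, 90 mm high, loose bystander; origin at its underside
- rack: triangular wooden ball rack lying flat, sides 250 mm, 40 mm high, loose bystander; origin at its centre, underside
- dice_box: small closed wooden box 70 x 50 x 30 mm, loose bystander; origin at its underside
There are look-alikes about, which are no part of the job. Leave any blue, purple or yellow look-alike of the disc_stand alone.

How it is judged:
By the outcome, as a careful person would: the job done as asked, in the order asked, and still so for the second after the job is handed in, with the robot touching nothing.
It also fails if it takes over 51 s, if anything falls off the work surface, if the arm or the gripper's body presses on something with over 40 N, if the wrist force passes 120 N, or if a joint passes its speed limit or range.

## Working session

There is one attempt and no reset: what is moved stays moved. The work goes in short steps, Python scripts to look and compute and a shell command to move; the robot and the scene stay as the last step left them, time stands still between calls to the robot, and variables do not carry over. Pictures are saved under pics/ and viewed, at most 10 in all, crops included, and the job is handed in when it is done.

```bash
mkdir -p pics; ls; cat > h.py <<'E'
import numpy as np, cv2
from workcell import r
def cam(n):
    d=r.read_camera(n); return d
def world(d,u,v,z=None):
    """pixel -> world by depth"""
    u=np.atleast_1d(u).astype(int);v=np.atleast_1d(v).astype(int)
    Z=d["range_z"][v,u]
    x=(u-d["cx"])/d["fx"]*Z; y=(v-d["cy"])/d["fy"]*Z
    P=np.stack([x,-y,-Z,np.ones_like(Z)],0)
    return (np.linalg.inv(d["camera_from_world"])@P)[:3].T, Z>0
def save(d,n,box=None,s=1):
    im=d["pixels"][:,:,::-1]
    if box: im=im[box[1]:box[3],box[0]:box[2]]
    im=cv2.resize(im,None,fx=s,fy=s,interpolation=cv2.INTER_CUBIC)
    cv2.imwrite("pics/"+n,im)
E
python3 - <<'E'
from h import *
s=r.state();print({k:np.round(v,3) for k,v in s.items()})
for n in("top","side"):
    d=cam(n);save(d,n+"1.png");print(n,d["fx"],d["cx"],d["cy"],np.round(np.linalg.inv(d["camera_from_world"]),3).tolist(),[k for k in d])
    for t in("disc_stand","crown_stand","bottle_stand","disc","crown","bottle"):
        print(t,[(np.round(q["bbox"]).tolist(),round(q["confidence"],2)) for q in r.look_for(n,t)][:4])
E
```

```text
pics
{'clock': np.float64(0.0), 'joints': array([ 1.22 ,  0.478,  0.022,  1.556, -0.012,  1.109, -0.083]), 'dq': array([-0.001, -0.001,  0.001,  0.001,  0.   ,  0.   , -0.001]), 'joint_torque': array([ 0.0000e+00, -5.8286e+01,  1.5350e+00, -2.7261e+01, -5.4000e-02,
        1.7000e-02,  0.0000e+00]), 'tcp_pos': array([ 0.162, -0.655,  0.222]), 'tcp_rot': array([-3.14 ,  0.   ,  0.243]), 'ft_force': array([-0.082,  0.211,  0.782]), 'moment': array([-0.003,  0.063, -0.04 ]), 'grasp_force': np.float64(0.0), 'finger_gap': np.float64(0.088)}
top 610.9936148941807 317.10247036726224 240.47754964002732 [[0.079, 0.976, -0.205, 0.241], [-0.997, 0.077, -0.021, 0.067], [-0.005, 0.206, 0.979, 1.646], [0.0, 0.0, 0.0, 1.0]] ['pixels', 'range_z', 'fx', 'fy', 'cx', 'cy', 'camera_from_world']
disc_stand [([295.0, 298.0, 359.0, 352.0], 0.9), ([452.0, 195.0, 503.0, 242.0], 0.86), ([375.0, 309.0, 437.0, 369.0], 0.85), ([210.0, 289.0, 268.0, 345.0], 0.77)]
crown_stand [([396.0, 236.0, 440.0, 288.0], 0.58)]
bottle_stand [([269.0, 219.0, 315.0, 268.0], 0.77)]
disc [([399.0, 317.0, 434.0, 354.0], 0.93), ([48
[... 332 characters left out ...]
.139, -0.587, 0.798, 1.088], [-0.006, 0.806, 0.592, 0.867], [0.0, 0.0, 0.0, 1.0]] ['pixels', 'range_z', 'fx', 'fy', 'cx', 'cy', 'camera_from_world']
disc_stand [([296.0, 223.0, 347.0, 264.0], 0.88), ([376.0, 194.0, 426.0, 246.0], 0.83), ([279.0, 158.0, 316.0, 209.0], 0.76), ([366.0, 232.0, 422.0, 298.0], 0.68)]
crown_stand [([312.0, 191.0, 352.0, 235.0], 0.73)]
bottle_stand [([286.0, 246.0, 337.0, 313.0], 0.68)]
disc [([286.0, 158.0, 313.0, 189.0], 0.92), ([313.0, 222.0, 346.0, 251.0], 0.82), ([380.0, 292.0, 412.0, 348.0], 0.6), ([379.0, 235.0, 418.0, 278.0], 0.59)]
crown [([324.0, 190.0, 336.0, 223.0], 0.6)]
bottle [([301.0, 246.0, 311.0, 299.0], 0.66), ([296.0, 221.0, 345.0, 266.0], 0.19)]
```

```bash
python3 - <<'E'
from h import *
d=cam("top");save(d,"top2.png",(180,160,540,400),2.2)
d=cam("side");save(d,"side2.png",(230,140,470,360),3)
E
```

```text
(no output)
```

View pics/top2.png

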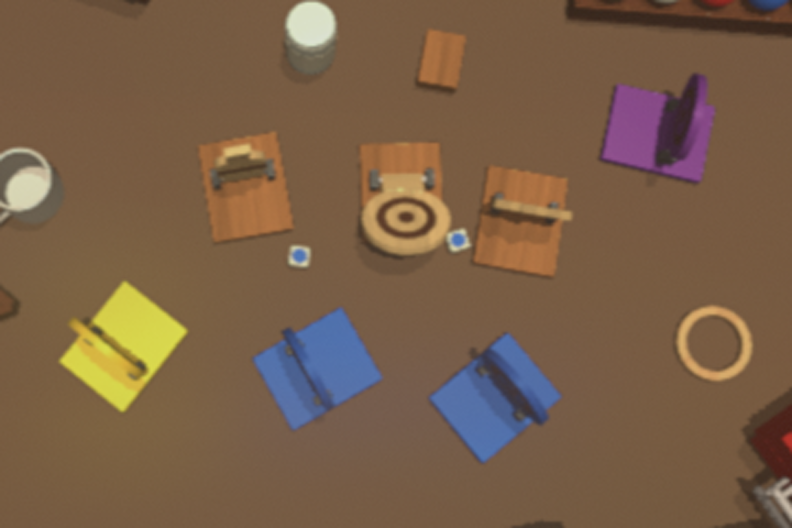

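View pics/side2.png

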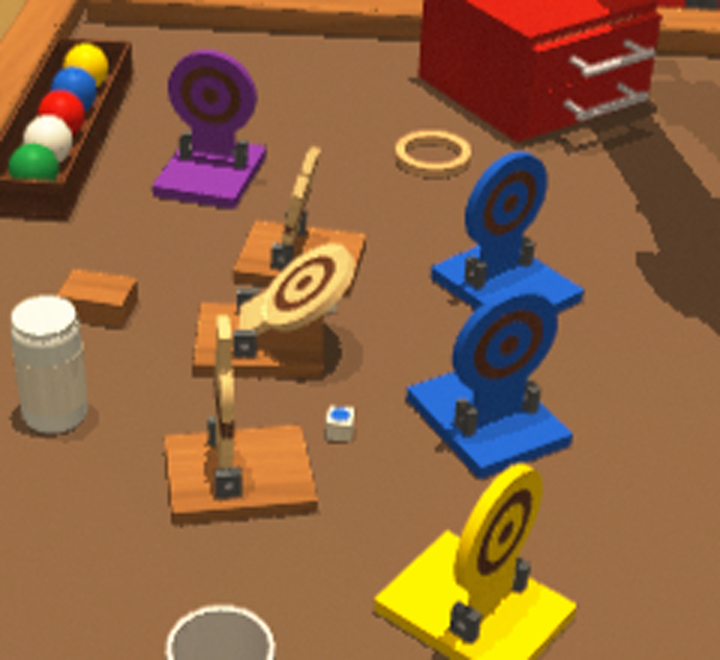

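The overview shows three wooden stands:
- **Bottle:** crop pixel (245,185), upright.
- **Disc:** crop pixel (405,205), fallen toward the robot.
- **Crown:** crop pixel (525,215), standing.

The blue (two), purple and yellow disc stands are look-alikes. Only the stand at (405,205), original about (364,253), is plain wood with a fallen disc. That matches the description, and both enlarged crops confirm it. Next I'll measure the poses from depth in both views.

```bash
cat > m.py <<'E'
from h import *
import sys
T=cam("top");S=cam("side")
def cloud(d):
    v,u=np.mgrid[0:480,0:640];p,k=world(d,u.ravel(),v.ravel());return p[k]
pt,ps=cloud(T),cloud(S)
boxes={"bottle":(245,185),"disc":(405,195),"crown":(522,220)}
res={}
for n,(a,b) in boxes.items():
    # rough centre of base
    u=180+a/2.2; v=160+b/2.2
    c,_=world(T,u,v); c=c[0]
    o=np.array([c[0],c[1]])
    out={}
    for name,P in(("top",pt),("side",ps)):
        q=P[(np.hypot(P[:,0]-o[0],P[:,1]-o[1])<0.1)&(P[:,2]>.009)&(P[:,2]<.022)]
        (cx,cy),(w,h),ang=cv2.minAreaRect(q[:,:2].astype(np.float32)) if len(q)>20 else ((0,0),(0,0),0)
        print(n,name,"base",len(q),np.round([cx,cy,w,h,ang],3), "zmed",round(float(np.median(q[:,2])),4))
        g=P[(np.hypot(P[:,0]-o[0],P[:,1]-o[1])<0.13)&(P[:,2]>.05)]
        if len(g)>20:
            m=g.mean(0);vv=np.linalg.svd(g-m)[2]
            print("   panel n",len(g),"mean",np.round(m,3),"zmax",np.round(g[g[:,2].argmax()],3),"normal",np.round(vv[2],2))
E
python3 m.py
```

```text
bottle top base 1169 [0.566 0.165 0.168 0.146 6.751] zmed 0.015
   panel n 262 mean [0.575 0.173 0.119] zmax [0.577 0.18  0.178] normal [-0.97 -0.25  0.02]
bottle side base 1145 [ 0.553  0.172  0.154  0.105 15.015] zmed 0.014
   panel n 252 mean [0.575 0.191 0.118] zmax [0.582 0.168 0.17 ] normal [-0.93 -0.37 -0.05]
disc top base 643 [ 0.57  -0.03   0.139  0.184  5.196] zmed 0.015
   panel n 992 mean [ 0.528 -0.033  0.082] zmax [ 0.548 -0.144  0.13 ] normal [0.56 0.2  0.8 ]
disc side base 566 [ 0.579 -0.044  0.125  0.158  5.789] zmed 0.0136
   panel n 637 mean [ 0.53  -0.032  0.08 ] zmax [ 0.548 -0.154  0.128] normal [-0.6  -0.2  -0.77]
crown top base 1408 [ 0.55  -0.17   0.134  0.155 63.972] zmed 0.0151
   panel n 411 mean [ 0.538 -0.1    0.093] zmax [ 0.542 -0.174  0.137] normal [-0.57 -0.33 -0.75]
crown side base 373 [ 0.552 -0.167  0.108  0.126 84.363] zmed 0.0135
   panel n 252 mean [ 0.544 -0.109  0.088] zmax [ 0.54  -0.161  0.135] normal [0.86 0.21 0.46]
```

```bash
cat > m2.py <<'E'
from h import *
from scipy.spatial import cKDTree
from scipy.sparse.csgraph import connected_components
T=cam("top");S=cam("side")
def cloud(d):
    v,u=np.mgrid[0:480,0:640];p,k=world(d,u.ravel(),v.ravel())
    hsv=cv2.cvtColor(d["pixels"],cv2.COLOR_RGB2HSV).reshape(-1,3)
    k&=(p[:,0]>.4)&(p[:,0]<.72)&(abs(p[:,1])<.3);return p[k],hsv[k]
def clus(P,e):
    n,l=connected_components(cKDTree(P).sparse_distance_matrix(cKDTree(P),e)>0,directed=False);return [P[l==i] for i in range(n) if (l==i).sum()>60]
for nm,d in(("top",T),("side",S)):
    P,H=cloud(d)
    b=P[(P[:,2]>.010)&(P[:,2]<.021)&(H[:,0]<20)&(H[:,1]>130)]
    for g in clus(b,.006):
        (cx,cy),(w,h),a=cv2.minAreaRect(g[:,:2].astype(np.float32)); print(nm,"base",len(g),np.round([cx,cy,w,h,a],3),round(float(np.median(g[:,2])),4))
    g0=P[(P[:,2]>.055)]
    for g in clus(g0,.009):
        m=g.mean(0);vv=np.linalg.svd(g-m,full_matrices=False)[2]; n=vv[2]*np.sign(vv[2][0])
        r_=[np.round(g[:,i].min(),3) for i in range(3)]+[np.round(g[:,i].max(),3) for i in range(3)]
        print(nm,"panel",len(g),"mean",np.round(m,3),"n",np.round(n,2),"min/max",*r_,"top",np.round(g[g[:,2]>g[:,2].max()-.006].mean(0),3))
E
python3 m2.py
```

```text
top base 121 [6.2500e-01 1.5300e-01 5.5000e-02 3.2000e-02 6.8637e+01] 0.0157
top base 939 [ 0.567  0.171  0.127  0.1   14.724] 0.0152
top base 506 [ 0.596 -0.02   0.082  0.099  4.435] 0.0151
top base 1232 [ 0.551 -0.171  0.101  0.126 84.433] 0.015
top panel 259 mean [0.575 0.173 0.12 ] n [ 0.97  0.25 -0.02] min/max 0.565 0.143 0.055 0.589 0.201 0.175 top [0.576 0.173 0.171]
top panel 887 mean [ 0.524 -0.027  0.082] n [0.56 0.05 0.83] min/max 0.484 -0.078 0.055 0.57 0.024 0.113 top [ 0.492 -0.027  0.11 ]
top panel 142 mean [ 0.544 -0.17   0.122] n [ 0.97 -0.09  0.24] min/max 0.536 -0.216 0.108 0.554 -0.127 0.14 top [ 0.542 -0.17   0.136]
side base 188 [ 5.9200e-01 -1.6900e-01  1.0200e-01  4.8000e-02  8.7303e+01] 0.0136
side base 115 [ 0.526 -0.195  0.077  0.047 17.234] 0.0138
side base 179 [ 0.618 -0.016  0.041  0.107  5.526] 0.0135
side base 328 [ 0.557 -0.009  0.087  0.083  5.81 ] 0.0138
side base 1088 [ 0.567  0.175  0.125  0.105 14.606] 0.0139
side panel 110 mean [ 0.552 -0.137  0.102] n [ 0.97 -0.12  0.2 ] min/max 0.538 -0.171 0.056 0.567 -0.119 0.134 top [ 0.543 -0.165  0.132]
side panel 515 mean [ 0.524 -0.016  0.08 ] n [0.57 0.08 0.82] min/max 0.486 -0.078 0.056 0.563 0.034 0.106 top [ 0.494 -0.026  0.102]
side panel 243 mean [0.575 0.192 0.12 ] n [0.92 0.39 0.06] min/max 0.567 0.158 0.055 0.586 0.209 0.171 top [0.577 0.178 0.168]
```

View pics/top1.png

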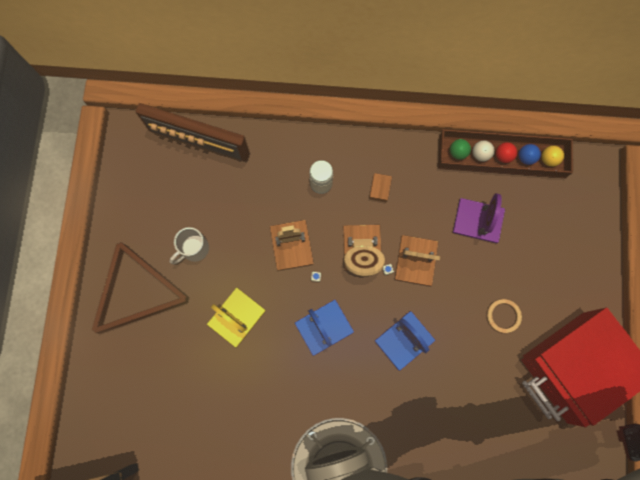

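```bash
python3 - <<'E'
from h import *
for n in("top","side"):
    d=cam(n);h=cv2.cvtColor(d["pixels"],cv2.COLOR_RGB2HSV)
    v,u=np.where(((h[...,0]<6)|(h[...,0]>174))&(h[...,1]>180)&(h[...,2]>60))
    p,k=world(d,u,v);p=p[k&(p[:,2]<.6)&(p[:,1]<-.2)&(p[:,0]<.5)]
    if len(p):print(n,len(p),np.percentile(p,[1,50,99],axis=0).round(3).tolist())
E
```

```text
top 7368 [[0.175, -0.696, 0.12], [0.3, -0.594, 0.138], [0.427, -0.471, 0.146]]
side 23043 [[-1.024, -2.184, -0.533], [0.069, -2.153, 0.066], [0.489, -0.465, 0.345]]
```

The full top view shows the red cabinet (top z≈0.14) beside the start pose. Blue stands at (325,328) and (405,340) stand behind the approach to the disc. I'll measure their clearance.

```bash
python3 - <<'E'
from h import *
for n in("top","side"):
    d=cam(n);h=cv2.cvtColor(d["pixels"],cv2.COLOR_RGB2HSV)
    v,u=np.where((h[...,0]>100)&(h[...,0]<125)&(h[...,1]>120))
    p,k=world(d,u,v);p=p[k&(p[:,2]>.04)&(p[:,0]<.48)&(p[:,0]>.2)]
    for lo,hi in((-.3,-.06),(-.06,.2)):
        q=p[(p[:,1]>lo)&(p[:,1]<hi)]
        if len(q):print(n,len(q),np.percentile(q,[1,50,99],axis=0).round(3).tolist())
T=cam("top")
p,k=world(T,[388,389,316],[269,270,277]);print("chalk",p.round(3))
E
```

```text
top 135 [[0.311, -0.188, 0.125], [0.343, -0.16, 0.148], [0.378, -0.131, 0.159]]
top 112 [[0.319, 0.056, 0.131], [0.347, 0.076, 0.15], [0.378, 0.099, 0.158]]
side 470 [[0.307, -0.187, 0.041], [0.347, -0.148, 0.104], [0.381, -0.117, 0.153]]
side 649 [[0.304, 0.054, 0.041], [0.349, 0.085, 0.106], [0.387, 0.11, 0.154]]
chalk [[ 0.519 -0.095  0.021]
 [ 0.516 -0.098  0.022]
 [ 0.483  0.097  0.014]]
```

```bash
python3 -m inch '[[0,0,0,0,0,0,0.2],[0,0.1,-0.1,0,0,0,0],[0,0.1,-0.1,0,0,0,0],[0,0.1,-0.1,0,0,0,0],[0,0.1,-0.1,0,0,0,0]]'; python3 -m inch '[[0,0.06,-0.12,0,0,0,0],[0,0.06,-0.12,0,0,0,0],[0,0.06,-0.12,0,0,0,0],[0,0.06,-0.12,0,0,0,0]]'
```

```text
clock: 1.88
tcp_pos: [0.3091, -0.4807, 0.2229]
tcp_rot: [3.141, -0.0, 0.086]
ft_force: [1.1, -0.3, 0.7]
finger_gap: 0.0414
grasp_force: 0.0
clock: 2.38
tcp_pos: [0.3878, -0.281, 0.223]
tcp_rot: [3.141, -0.001, 0.086]
ft_force: [0.6, -0.1, -0.5]
finger_gap: 0.0018
grasp_force: 0.0
```

```bash
python3 -m inch '[[0,0.042,-0.12,0,0,0,0],[0,0.042,-0.12,0,0,0,0],[0,0.042,-0.12,0,0,0,0],[0,0.042,-0.12,0,0,0,0],[0,0.042,-0.12,0,0,0,0]]'; python3 -m inch '[[0,0,0,0,0,0.22,0],[0,0,0,0,0,0.22,0],[0,0,0,0,0,0,0]]'; python3 -c "
from h import *
print(r.state()['joints'].round(3))"
```

```text
clock: 3.0
tcp_pos: [0.4507, -0.0348, 0.223]
tcp_rot: [3.141, -0.001, 0.085]
ft_force: [0.8, -0.1, -0.3]
finger_gap: 0.0003
grasp_force: 0.0
clock: 3.38
tcp_pos: [0.4467, -0.037, 0.2212]
tcp_rot: [3.14, -0.343, 0.085]
ft_force: [-0.0, -0.4, 0.8]
finger_gap: 0.0005
grasp_force: 0.0
[ 0.345 -0.056 -0.372  2.287 -0.07   0.565 -1.464]
```

```bash
python3 -m inch '[[0,-0.031,-0.003,0.099,0,0,0],[0,-0.031,-0.003,0.099,0,0,0],[0,-0.031,-0.003,0.099,0,0,0],[0,-0.031,-0.003,0.099,0,0,0],[0,0,0,0,0,0,0]]'; python3 - <<'E'
from h import *
d=cam("side");save(d,"side3.png",(270,160,430,300),4.5)
E
```

```text
clock: 4.0
tcp_pos: [0.4548, -0.0371, 0.081]
tcp_rot: [3.125, -0.333, 0.088]
ft_force: [0.5, -0.4, 0.5]
finger_gap: 0.0003
grasp_force: 0.0
```

View pics/side3.png

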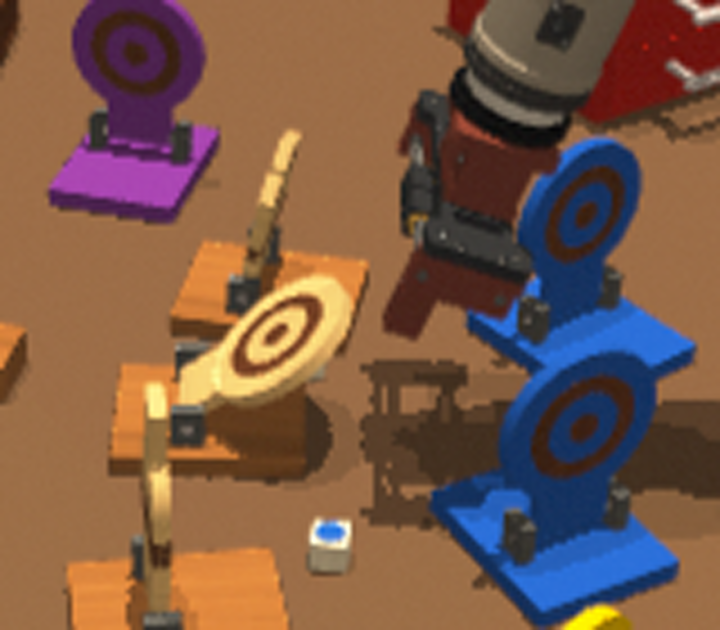

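The fingertips, crop (405,320), sit in front of the fallen disc's rim, crop (345,300), and clear of the blue stands. They are still a bit high.

```bash
python3 -m inch '[[0,-0.02,0,0.06,0,0,0],[0,0,0,0,0,0,0]]';python3 -c "
from h import *
print(r.state()['joints'].round(3))"
```

```text
clock: 4.3
tcp_pos: [0.4548, -0.0398, 0.0665]
tcp_rot: [3.119, -0.334, 0.087]
ft_force: [0.5, 1.0, 0.2]
finger_gap: 0.0006
grasp_force: 0.0
[ 0.316  0.285 -0.416  2.417  0.804  0.181 -2.328]
```

```bash
python3 -m inch '[[0,0.03,-0.011,0.01,0,0,0],[0,0.03,-0.011,0.01,0,0,0],[0,0,0,0,0,0,0]]';python3 -c "
from h import *
print(r.state()['joints'].round(3))"
```

```text
clock: 4.68
tcp_pos: [0.4807, -0.0276, 0.067]
tcp_rot: [3.12, -0.336, 0.088]
ft_force: [-0.2, -0.3, -0.0]
finger_gap: 0.0002
grasp_force: 0.0
[ 0.286  0.316 -0.419  2.366  0.803  0.21  -2.346]
```

```bash
python3 -m inch '[[0,0.022,0,-0.003,0,0,0],[0,0.022,0,-0.003,0,0,0],[0,0.022,0,-0.003,0,0,0]]'; python3 -m inch '[[0,0.022,0,-0.003,0,0,0],[0,0.022,0,-0.003,0,0,0],[0,0.022,0,-0.003,0,0,0]]'; python3 m2.py | grep -v base
```

```text
clock: 5.05
tcp_pos: [0.5025, -0.0267, 0.0784]
tcp_rot: [3.119, -0.333, 0.087]
ft_force: [-2.0, 1.4, 1.0]
finger_gap: 0.0004
grasp_force: 0.9
clock: 5.42
tcp_pos: [0.5266, -0.0243, 0.0906]
tcp_rot: [3.119, -0.334, 0.087]
ft_force: [-1.4, -0.8, 0.8]
finger_gap: 0.0006
grasp_force: 0.6
top panel 260 mean [0.575 0.173 0.12 ] n [ 0.97  0.25 -0.02] min/max 0.566 0.144 0.056 0.589 0.201 0.178 top [0.575 0.172 0.175]
top panel 375 mean [ 0.556 -0.023  0.096] n [0.86 0.09 0.5 ] min/max 0.531 -0.074 0.055 0.581 0.026 0.137 top [ 0.537 -0.034  0.133]
top panel 143 mean [ 0.544 -0.17   0.123] n [ 0.97 -0.09  0.24] min/max 0.536 -0.215 0.105 0.554 -0.127 0.14 top [ 0.541 -0.171  0.138]
top panel 185 mean [ 0.521 -0.027  0.192] n [0.97 0.08 0.23] min/max 0.511 -0.086 0.182 0.53 0.035 0.203 top [ 0.521 -0.023  0.199]
top panel 445 mean [0.483 0.042 0.204] n [ 0.32 -0.07 -0.95] min/max 0.449 0.013 0.185 0.518 0.064 0.226 top [0.498 0.022 0.223]
top panel 332 mean [ 0.498 -0.098  0.209] n [ 0.32  0.03 -0.95] min/max 0.464 -0.116 0.191 0.525 -0.06 0.224 top [ 0.517 -0.094  0.22 ]
top panel 83 mean [0
[... 200 characters left out ...]
.475 0.034 0.51 top [ 0.401 -0.045  0.507]
top panel 135 mean [ 0.477 -0.005  0.315] n [0.72 0.64 0.26] min/max 0.445 -0.032 0.283 0.497 0.016 0.358 top [ 0.473 -0.02   0.358]
side panel 3998 mean [0.456 0.006 0.33 ] n [0.82 0.51 0.27] min/max 0.4 -0.105 0.154 0.537 0.071 0.51 top [ 0.401 -0.038  0.507]
side panel 355 mean [ 0.553 -0.008  0.1  ] n [0.86 0.13 0.49] min/max 0.526 -0.073 0.055 0.581 0.034 0.141 top [ 0.533 -0.024  0.138]
side panel 63 mean [ 0.521 -0.013  0.105] n [ 0.05 -0.99  0.1 ] min/max 0.507 -0.019 0.086 0.532 -0.008 0.123 top [ 0.521 -0.012  0.12 ]
side panel 237 mean [0.575 0.192 0.121] n [0.93 0.38 0.06] min/max 0.567 0.162 0.055 0.586 0.21 0.17 top [0.577 0.178 0.167]
```

```bash
python3 -m inch '[[0,0.022,0,-0.003,0,0,0],[0,0.022,0,-0.003,0,0,0],[0,0.022,0,-0.003,0,0,0],[0,0.022,0,-0.003,0,0,0]]'; python3 -m inch '[[0,0.01,0,0,0,0,0],[0,0,0,0,0,0,0]]'; python3 m2.py | grep -E "panel.* 0.05[5-9] "
```

```text
clock: 6.02
tcp_pos: [0.5578, -0.0215, 0.1064]
tcp_rot: [3.119, -0.333, 0.087]
ft_force: [-1.4, -0.1, -1.5]
finger_gap: 0.0006
grasp_force: 0.6
clock: 6.28
tcp_pos: [0.5618, -0.021, 0.1079]
tcp_rot: [3.12, -0.335, 0.087]
ft_force: [0.2, 0.4, -0.4]
finger_gap: 0.0002
grasp_force: 0.0
top panel 255 mean [0.575 0.172 0.121] n [ 0.97  0.26 -0.02] min/max 0.566 0.143 0.055 0.59 0.201 0.177 top [0.577 0.173 0.173]
side panel 246 mean [0.575 0.191 0.119] n [0.93 0.37 0.06] min/max 0.567 0.163 0.055 0.587 0.209 0.172 top [0.577 0.177 0.168]
```

```bash
for i in 1; do python3 -m inch '[[0,0.007,0,0.003,0,0,0],[0,0,0,0,0,0,0]]'; python3 -m inch '[[0,0.007,0,0.003,0,0,0],[0,0,0,0,0,0,0]]';python3 -m inch '[[0,0.007,0,0.003,0,0,0],[0,0,0,0,0,0,0]]'; done | grep -E "pos|force"; python3 m2.py | grep panel | cut -c1-130|grep -E "mean \[ *0.5[5-9]|0.6"
```

```text
tcp_pos: [0.5644, -0.0209, 0.1074]
ft_force: [-1.0, -0.6, 0.5]
grasp_force: 0.1
tcp_pos: [0.5675, -0.0206, 0.1072]
ft_force: [-0.1, 0.4, -0.2]
grasp_force: 0.1
tcp_pos: [0.5707, -0.0204, 0.1071]
ft_force: [0.1, 0.1, 0.1]
grasp_force: 0.1
top panel 255 mean [0.575 0.173 0.121] n [ 0.97  0.25 -0.02] min/max 0.566 0.143 0.055 0.59 0.201 0.174 top [0.575 0.175 0.17 ]
top panel 101 mean [ 0.587 -0.021  0.145] n [ 1.    0.1  -0.01] min/max 0.579 -0.069 0.123 0.595 0.025 0.159 top [ 0.587 -0.018  0
top panel 108 mean [0.564 0.003 0.209] n [0.85 0.2  0.49] min/max 0.553 -0.042 0.197 0.572 0.041 0.22 top [ 0.565 -0.018  0.216]
top panel 2219 mean [ 0.447 -0.023  0.495] n [0.61 0.44 0.66] min/max 0.4 -0.089 0.426 0.519 0.038 0.57 top [ 0.402 -0.059  0.567]
top panel 107 mean [ 0.523 -0.002  0.329] n [0.76 0.6  0.27] min/max 0.504 -0.026 0.298 0.541 0.016 0.366 top [ 0.515 -0.004  0.36
side panel 92 mean [ 0.567 -0.082  0.216] n [0.93 0.21 0.3 ] min/max 0.554 -0.106 0.192 0.58 -0.046 0.235 top [ 0.563 -0.088  0.23
side panel 237 mean [0.577 0.004 0.122] n [ 0.92 -0.32 -0.22] min/max 0.552 -0.036 0.068 0.591 0.037 0.154 top [ 0.586 -0.015  0.1
side panel 245 mean [0.575 0.192 0.119] n [0.92 0.38 0.05] min/max 0.567 0.163 0.056 0.587 0.21 0.17 top [0.577 0.179 0.168]
```

```bash
for i in 1; do python3 -m inch '[[0,0.005,0,0.002,0,0,0],[0,0,0,0,0,0,0]]'; python3 -m inch '[[0,0.005,0,0.002,0,0,0],[0,0,0,0,0,0,0]]';python3 -m inch '[[0,0.005,0,0.002,0,0,0],[0,0,0,0,0,0,0]]'; done | grep -E "pos|force"; python3 m2.py | grep -E "panel|base" | cut -c1-130|grep -E "mean \[ *0.5[5-9]|base"
```

```text
tcp_pos: [0.5723, -0.0203, 0.1068]
ft_force: [-1.2, 0.6, 1.6]
grasp_force: 1.0
tcp_pos: [0.573, -0.0204, 0.1061]
ft_force: [-7.8, -0.6, 4.6]
grasp_force: 3.9
tcp_pos: [0.5752, -0.0202, 0.106]
ft_force: [-7.2, -0.5, 5.8]
grasp_force: 4.1
top base 1062 [ 0.567  0.17   0.127  0.1   14.781] 0.0151
top base 121 [ 0.632 -0.016  0.018  0.098 10.917] 0.0154
top base 374 [ 5.9200e-01 -1.8000e-01  9.1000e-02  4.2000e-02  8.3713e+01] 0.015
top base 600 [ 5.2400e-01 -1.7400e-01  8.9000e-02  7.1000e-02  8.3656e+01] 0.0152
top panel 255 mean [0.575 0.172 0.121] n [ 0.97  0.26 -0.02] min/max 0.566 0.144 0.055 0.589 0.201 0.176 top [0.577 0.173 0.173]
top panel 118 mean [ 0.592 -0.015  0.144] n [0.99 0.12 0.01] min/max 0.582 -0.069 0.114 0.601 0.03 0.161 top [ 0.592 -0.017  0.158
top panel 88 mean [0.569 0.001 0.208] n [0.91 0.21 0.36] min/max 0.56 -0.043 0.197 0.579 0.039 0.22 top [ 0.569 -0.012  0.216]
side base 323 [ 5.2900e-01 -1.6300e-01  1.0400e-01  7.9000e-02  8.4128e+01] 0.0135
side base 178 [ 0.618 -0.015  0.04   0.107  5.623] 0.0137
side base 535 [ 0.558 -0.02   0.087  0.106  5.816] 0.0151
side base 1096 [ 0.567  0.175  0.125  0.103 14.34 ] 0.0139
side panel 85 mean [ 0.572 -0.081  0.215] n [0.92 0.21 0.32] min/max 0.559 -0.104 0.19 0.585 -0.043 0.234 top [ 0.568 -0.086  0.23
side panel 244 mean [0.582 0.006 0.123] n [ 0.9  -0.34 -0.28] min/max 0.557 -0.046 0.065 0.599 0.038 0.155 top [ 0.591 -0.014  0.1
side panel 235 mean [0.575 0.192 0.121] n [0.92 0.38 0.05] min/max 0.567 0.159 0.056 0.586 0.21 0.171 top [0.576 0.179 0.168]
```

Contact force stepped up to 7–8 N and the disc normal is horizontal, so the disc is on its stop. I'll back off, rise and untilt.

```bash
python3 -m inch '[[0,-0.06,0,-0.022,0,0,0],[0,-0.06,0,-0.022,0,0,0],[0,0.05,0,-0.13,0,0,0],[0,0.05,0,-0.13,0,0,0],[0,0.03,0,-0.09,0,0,0]]'; python3 -m inch '[[0,0,0,0,0,-0.22,0],[0,0,0,0,0,-0.22,0],[0,0,0,0,0,0,0.12],[0,0,0,0,0,0,0.12],[0,0,0,0,0,0,0]]'; python3 m2.py | cut -c1-150|grep -E "mean \[ *0.5[3-9]|base"
```

```text
clock: 8.7
tcp_pos: [0.5299, -0.0202, 0.2598]
tcp_rot: [3.119, -0.337, 0.087]
ft_force: [0.5, -0.5, -0.6]
finger_gap: 0.0004
grasp_force: 0.0
clock: 9.32
tcp_pos: [0.5291, -0.0205, 0.2568]
tcp_rot: [3.119, 0.007, -0.108]
ft_force: [0.5, 0.5, -0.4]
finger_gap: 0.0005
grasp_force: 0.0
top base 1058 [ 0.567  0.171  0.126  0.1   14.803] 0.0149
top base 211 [ 0.592 -0.197  0.042  0.056  0.402] 0.0153
top base 332 [ 5.4000e-01 -1.4000e-02  8.4000e-02  4.7000e-02  7.7586e+01] 0.015
top base 64 [ 5.3500e-01 -2.0900e-01  2.0000e-02  3.9000e-02  8.6071e+01] 0.015
top panel 663 mean [0.531 0.044 0.372] n [ 0.19  0.21 -0.96] min/max 0.497 -0.006 0.337 0.572 0.072 0.384 top [0.536 0.049 0.38 ]
top panel 253 mean [0.575 0.172 0.122] n [ 0.97  0.26 -0.03] min/max 0.565 0.144 0.057 0.59 0.201 0.178 top [0.576 0.178 0.174]
top panel 69 mean [ 0.542 -0.193  0.122] n [ 0.99 -0.07  0.11] min/max 0.536 -0.216 0.105 0.549 -0.168 0.142 top [ 0.542 -0.17   0.14 ]
side base 80 [ 0.588 -0.188  0.029  0.069  7.952] 0.0135
side base 420 [ 0.542 -0.166  0.105  0.104 84.171] 0.0136
side base 169 [ 0.62  -0.014  0.037  0.107  5.734] 0.0138
side base 493 [ 0.557 -0.019  0.087  0.1    5.833] 0.0137
side base 1088 [ 0.567  0.175  0.125  0.104 14.692] 0.014
side panel 133 mean [ 0.53  -0.01   0.276] n [ 0.03  0.99 -0.1 ] min/max 0.519 -0.019 0.254 0.543 -0.002 0.298 top [ 0.53  -0.007  0.294]
side panel 78 mean [ 0.554 -0.128  0.094] n [ 0.95 -0.26  0.19] min/max 0.543 -0.143 0.058 0.566 -0.121 0.125 top [ 0.548 -0.136  0.122]
side panel 141 mean [0.583 0.014 0.122] n [ 1.    0.07 -0.03] min/max 0.578 -0.037 0.065 0.591 0.036 0.156 top [ 0.587 -0.013  0.153]
side panel 241 mean [0.575 0.192 0.12 ] n [0.92 0.38 0.06] min/max 0.567 0.163 0.055 0.586 0.21 0.171 top [0.577 0.179 0.168]
```

```bash
python3 -m inch '[[0,0.049,0.095,0,0,0,0],[0,0.049,0.095,0,0,0,0],[0,0.049,0.095,0,0,0,0],[0,0.049,0.095,0,0,0,0],[0,0,0,0,0,0,0]]'; python3 -m inch '[[0,0,0,0.125,0,0,0],[0,0,0,0.125,0,0,0],[0,0,0,0.12,0,0,0],[0,0,0,0,0,0,0]]'
```

```text
clock: 10.05
tcp_pos: [0.5904, -0.1847, 0.2592]
tcp_rot: [3.118, 0.007, -0.114]
ft_force: [0.4, -0.2, 0.3]
finger_gap: 0.0002
grasp_force: 0.0
clock: 10.55
tcp_pos: [0.5858, -0.1822, 0.1088]
tcp_rot: [3.12, 0.014, -0.107]
ft_force: [0.5, 0.6, 1.3]
finger_gap: 0.0005
grasp_force: 0.0
```

```bash
python3 - <<'E'
from h import *
d=cam("side");save(d,"side4.png",(270,130,430,270),4.5)
E
```

```text
(no output)
```

View pics/side4.png

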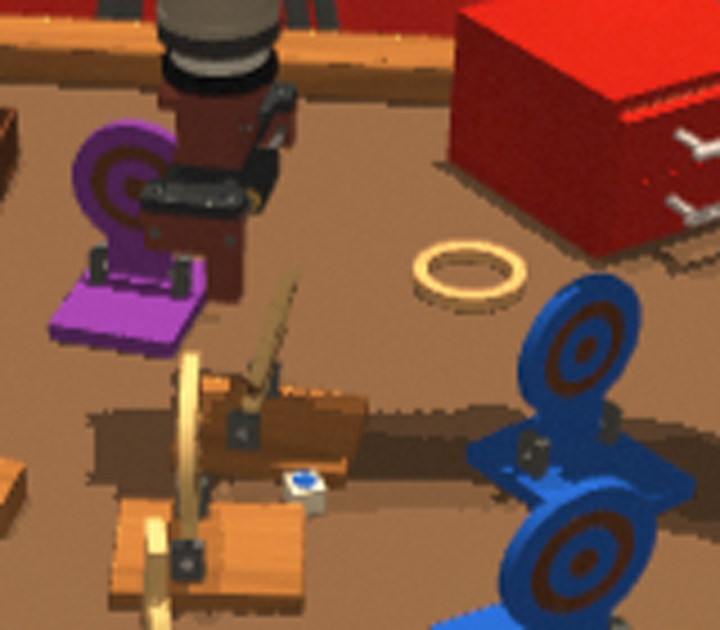

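The disc stands edge-on vertical at crop (188,450). The fingertips, at (225,280), are on the players' side of the crown, at (275,330), so I push toward the robot along the arc.

```bash
(python3 -m inch '[[0,-0.031,0,0,0,0,0],[0,-0.031,0,0,0,0,0]]'; python3 -m inch '[[0,-0.018,0,0.005,0,0,0],[0,-0.018,0,0.005,0,0,0],[0,-0.018,0,0.005,0,0,0]]'; python3 -m inch '[[0,-0.017,0,0.011,0,0,0],[0,-0.017,0,0.011,0,0,0],[0,-0.017,0,0.011,0,0,0]]') | grep -E "clock|tcp|ft";  python3 m2.py | cut -c1-150|grep -E "mean \[ *0.5[0-9]|base"
```

```text
clock: 10.85
tcp_pos: [0.5644, -0.1806, 0.1141]
tcp_rot: [3.118, 0.004, -0.109]
ft_force: [-0.1, 0.6, -0.5]
clock: 11.22
tcp_pos: [0.5423, -0.1787, 0.1063]
tcp_rot: [3.118, 0.007, -0.109]
ft_force: [0.9, -0.4, -0.3]
clock: 11.6
tcp_pos: [0.5217, -0.1765, 0.0926]
tcp_rot: [3.119, 0.008, -0.109]
ft_force: [1.6, 0.3, -0.3]
top base 1051 [ 0.567  0.17   0.126  0.1   14.742] 0.0151
top base 185 [ 0.624 -0.017  0.028  0.097  6.097] 0.0151
top base 84 [ 6.0500e-01 -1.4900e-01  4.3000e-02  2.2000e-02  8.1834e+01] 0.0146
top base 801 [ 0.554 -0.024  0.083  0.1    5.281] 0.0148
top base 191 [ 4.9900e-01 -1.6400e-01  1.0400e-01  3.5000e-02  7.1305e+01] 0.0149
top panel 250 mean [0.575 0.172 0.122] n [ 0.97  0.26 -0.03] min/max 0.566 0.143 0.056 0.589 0.201 0.175 top [0.576 0.175 0.172]
top panel 401 mean [ 0.584 -0.02   0.12 ] n [ 0.99  0.09 -0.05] min/max 0.577 -0.072 0.055 0.595 0.029 0.161 top [ 0.586 -0.027  0.158]
top panel 626 mean [ 0.521 -0.119  0.207] n [ 0.22  0.16 -0.96] min/max 0.486 -0.195 0.175 0.564 -0.084 0.245 top [ 0.51  -0.132  0.243]
top panel 135 mean [ 0.514 -0.139  0.262]
[... 349 characters left out ...]
94 -0.171  0.112]
side base 91 [ 0.587 -0.186  0.03   0.072  7.954] 0.0136
side base 346 [ 0.542 -0.164  0.1    0.104 85.021] 0.0133
side base 182 [ 0.618 -0.016  0.041  0.105  5.57 ] 0.0133
side base 487 [ 0.557 -0.019  0.087  0.103  5.749] 0.0136
side base 1087 [ 0.567  0.175  0.125  0.105 14.849] 0.014
side panel 295 mean [ 0.519 -0.155  0.088] n [0.82 0.07 0.57] min/max 0.487 -0.21 0.055 0.548 -0.118 0.126 top [ 0.521 -0.163  0.123]
side panel 140 mean [0.583 0.014 0.123] n [ 1.    0.07 -0.03] min/max 0.578 -0.034 0.066 0.592 0.036 0.154 top [ 0.587 -0.013  0.151]
side panel 244 mean [0.575 0.192 0.119] n [0.93 0.37 0.06] min/max 0.567 0.162 0.056 0.587 0.21 0.171 top [0.577 0.178 0.168]
```

```bash
(python3 -m inch '[[0,-0.0145,0,0.017,0,0,0],[0,-0.0145,0,0.017,0,0,0],[0,-0.0145,0,0.017,0,0,0]]'; python3 -m inch '[[0,-0.004,0,0.006,0,0,0],[0,0,0,0,0,0,0]]'; python3 -m inch '[[0,-0.004,0,0.006,0,0,0],[0,0,0,0,0,0,0]]') | grep -E "clock|tcp_pos|ft";  python3 m2.py | cut -c1-150|grep -E "mean \[ *0.5[0-9]|mean \[ *0.4"
```

```text
clock: 12.08
tcp_pos: [0.5043, -0.1751, 0.0723]
ft_force: [0.4, 0.1, 0.5]
clock: 12.32
tcp_pos: [0.5036, -0.175, 0.0711]
ft_force: [0.1, 0.2, 6.5]
clock: 12.58
tcp_pos: [0.5035, -0.175, 0.0705]
ft_force: [-1.6, 0.9, 20.7]
top panel 3377 mean [ 0.47  -0.164  0.487] n [0.59 0.49 0.64] min/max 0.4 -0.224 0.378 0.555 -0.113 0.58 top [ 0.402 -0.193  0.576]
top panel 258 mean [0.575 0.173 0.121] n [ 0.96  0.26 -0.02] min/max 0.564 0.143 0.056 0.59 0.201 0.178 top [0.577 0.17  0.175]
top panel 403 mean [ 0.584 -0.02   0.12 ] n [ 0.99  0.09 -0.05] min/max 0.577 -0.072 0.055 0.596 0.03 0.158 top [ 0.586 -0.021  0.154]
top panel 453 mean [ 0.511 -0.106  0.191] n [0.01 0.06 1.  ] min/max 0.479 -0.135 0.174 0.546 -0.082 0.212 top [ 0.508 -0.132  0.209]
top panel 120 mean [ 0.495 -0.137  0.239] n [ 0.03 -0.68 -0.73] min/max 0.469 -0.161 0.219 0.537 -0.129 0.26 top [ 0.488 -0.137  0.26 ]
top panel 77 mean [ 0.489 -0.138  0.284] n [ 0.42 -0.91  0.06] min/max 0.469 -0.154 0.266 0.518 -0.131 0.306 top [ 0.492 -0.135  0.305]
top panel 127 mean [ 0.479 -0.149  0.169] n [ 0.96 -0.23 -0.18] min/max 0.47 
[... 295 characters left out ...]
0.577 top [ 0.402 -0.185  0.574]
side panel 70 mean [ 0.471 -0.234  0.175] n [ 0.98 -0.18  0.04] min/max 0.464 -0.253 0.149 0.48 -0.208 0.194 top [ 0.471 -0.236  0.192]
side panel 67 mean [ 0.478 -0.163  0.169] n [ 0.88 -0.12 -0.47] min/max 0.47 -0.195 0.152 0.486 -0.137 0.182 top [ 0.482 -0.175  0.181]
side panel 266 mean [ 0.497 -0.154  0.072] n [0.2  0.2  0.96] min/max 0.467 -0.209 0.055 0.524 -0.118 0.104 top [ 0.504 -0.162  0.101]
side panel 141 mean [0.583 0.014 0.122] n [ 1.    0.06 -0.03] min/max 0.578 -0.037 0.066 0.592 0.036 0.154 top [ 0.586 -0.01   0.151]
side panel 221 mean [0.574 0.194 0.122] n [0.92 0.38 0.06] min/max 0.567 0.161 0.057 0.585 0.211 0.171 top [0.577 0.178 0.168]
```

The downward force jumped to about 20 N with no further motion, so the crown is on its stop. I'll lift away and check.

```bash
python3 -m inch '[[0,0.01,0,-0.06,0,0,0],[0,0,0,-0.12,0,0,0],[0,0,0,-0.12,0,0,0],[0,0,0,-0.12,0,0,0],[0,0,0,-0.1,0,0,0]]'; python3 -m inch '[[0,-0.06,0.14,0,0,0,0],[0,-0.06,0.14,0,0,0,0],[0,-0.06,0.14,0,0,0,0],[0,0,0,0,0,0,0]]';  python3 m2.py | cut -c1-150|grep -E "base|mean \[ *0.5[0-9]|mean \[ *0.4"; python3 - <<'E'
from h import *
a=cam("side");b=cam("top")
im=np.hstack([cv2.resize(x["pixels"][y0:y0+160,x0:x0+160,::-1],(400,400)) for x,x0,y0 in((a,255,150),(b,260,190))]);cv2.imwrite("pics/fin.png",im)
E
```

```text
clock: 13.3
tcp_pos: [0.5072, -0.1707, 0.2776]
tcp_rot: [3.118, 0.007, -0.109]
ft_force: [0.1, -0.6, 0.8]
finger_gap: 0.0003
grasp_force: 0.0
clock: 13.8
tcp_pos: [0.4137, -0.3349, 0.2796]
tcp_rot: [3.118, 0.01, -0.119]
ft_force: [0.3, 0.4, -0.4]
finger_gap: 0.0004
grasp_force: 0.0
top base 1027 [ 0.567  0.171  0.126  0.1   14.62 ] 0.015
top base 173 [ 0.624 -0.017  0.029  0.098  6.808] 0.0151
top base 531 [ 0.552 -0.172  0.101  0.124 85.152] 0.0151
top base 809 [ 0.554 -0.025  0.084  0.099  6.187] 0.0149
top panel 254 mean [0.575 0.172 0.121] n [ 0.96  0.26 -0.03] min/max 0.565 0.144 0.056 0.591 0.201 0.175 top [0.577 0.174 0.171]
top panel 403 mean [ 0.584 -0.021  0.12 ] n [ 0.99  0.09 -0.05] min/max 0.577 -0.071 0.055 0.596 0.03 0.159 top [ 0.586 -0.021  0.155]
top panel 842 mean [ 0.428 -0.285  0.643] n [0.33 0.93 0.18] min/max 0.4 -0.3 0.578 0.47 -0.27 0.675 top [ 0.407 -0.284  0.671]
top panel 554 mean [ 0.498 -0.166  0.068] n [ 0.4  -0.04  0.92] min/max 0.465 -0.21 0.055 0.534 -0.122 0.087 top [ 0.475 -0.166  0.083]
top panel 800 mean [ 0.425 -0.274  0.411] n [0.07 0.76 0.65] 
[... 261 characters left out ...]
de base 181 [ 0.618 -0.014  0.041  0.106  5.109] 0.0138
side base 492 [ 0.557 -0.019  0.087  0.104  5.807] 0.0138
side base 1097 [ 0.567  0.174  0.125  0.105 14.554] 0.014
side panel 2296 mean [ 0.429 -0.279  0.515] n [0.22 0.97 0.06] min/max 0.4 -0.3 0.355 0.478 -0.232 0.646 top [ 0.428 -0.275  0.643]
side panel 239 mean [ 0.498 -0.156  0.066] n [ 0.38 -0.01  0.93] min/max 0.467 -0.208 0.055 0.531 -0.118 0.08 top [ 0.477 -0.163  0.077]
side panel 142 mean [0.583 0.015 0.122] n [ 1.    0.07 -0.03] min/max 0.579 -0.033 0.057 0.592 0.034 0.156 top [ 0.587 -0.013  0.152]
side panel 221 mean [0.574 0.194 0.12 ] n [0.92 0.39 0.06] min/max 0.566 0.163 0.055 0.585 0.209 0.17 top [0.577 0.178 0.167]
```

View pics/fin.png

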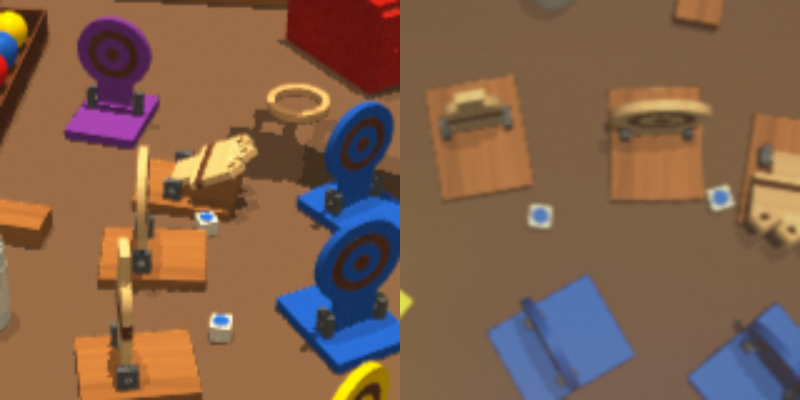

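The disc stands at left-crop (142,200) and the crown is down at (215,160). The bottle still stands at (124,300), and the stands and chalks are where they were.

```bash
python3 -c "
from workcell import r
print(r.sign_off())"
```

```text
the job is handed in; nothing more can be done
None
```

The job is handed in: the disc stands upright against its stop, the crown is down on its stop, and the bottle is still standing. The stands and nearby items measure or look where they were, except the disc stand, which may have slid 1–2 mm as the disc met its stop.

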